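# Vent the blue-capped culture bottle: cap down, back a quarter turn, hold for taping

## Robot

A 7-joint arm with a two-finger parallel gripper is mounted at the origin on the work surface. World frame = base frame: x ahead of the robot, y to its left, z up, the work surface at z = 0. Lengths are in m, angles in rad, forces in N, time in s.
With the tool pointing down it reaches from about 0.35 to 0.775 m from the base axis. Payload 3.1 kg.
Tool frame: the origin (TCP) lies at the very end of the fingers, on their centre line; the grasp point (between the pads) lies 19 mm behind it; z points along the fingers, y is the line along which they close (so a half turn about z gives the same grasp; the last joint's range is limited). The gripper opens to 85 mm and grips with 20 to 120 N. Pads are 22 mm wide; open, the fingers measure 114 mm over their backs; the gripper's body (76 mm by 85 mm) begins 54 mm behind the grasp point. The pads swing forward as they close: fully open they stand 13 mm farther back than shut.
Start: joints at [1.126, 0.311, 0.014, 1.512, -0.004, 1.319, -0.027], TCP at [0.216, -0.506, 0.207] pointing down, gripper open.
Joint ranges: [-2.7, 2.7], [-0.3, 1.91], [-1.27, 1.3], [0.12, 2.57], [-1.44, 4.58], [0.2, 2.03], [-3.05, 3.05]. Speed limits (rad/s): [2.79, 2.79, 3.14, 3.14, 3.14, 3.14, 3.14].

## Interface

Orientations are given as a unit quaternion [w, x, y, z].
In Python, from rig import telemetry, eyes, job, models gives the robot as it stands. The module is installed in compiled form; this text tells all that it offers.
- The arm moves only by the shell command python3 -m pendant 'ROWS' [OPENING] [FORCE]. ROWS is JSON, a list of rows, each an object of numbers: "tx", "ty", "tz": the shift along the tool's x, y, z in mm; "turn": the turn about the tool's z in units of 8 degrees (1.0 is 8 degrees). A call has 1 to 20 rows; each row shifts and turns the commanded pose from where the row before left it, along the tool's axes as they then stand; what a row does not reach is not made up. A row lasts 1/10 s, in which the tool goes at most 50 mm and 8.59 degrees, less where a joint would pass 70% of its speed; a pose out of reach is approached as far as the arm can. A call with a gripper value outside its range is refused whole. OPENING is the opening, from 0 (shut) to 1 (fully open), set as the call begins (- or left out, the last holds). The fingers move at their own pace and stop on an object; FORCE is the grip in N (left out, the last holds). Time passes only in rows, so rows that do not move let the fingers close. It gives the time, the measured TCP pose, the force, the opening and the grip force at its end, in the units of the state.
- telemetry.read_state(): the state, without advancing time (a new reading comes with each control period).
- eyes.camera(name): name is "scene" or "top" or "wrist"; returns the picture (384x512x3 uint8, red, green, blue); there is no depth.
- eyes.calibration(name): a dict with "camera_matrix" (3x3 intrinsics, pixels), "extrinsics" (4x4, takes a point from camera to world coordinates); the wrist camera has in their place "tool_from_camera" (4x4, takes a point from camera to tool coordinates, whose origin is the TCP and whose axes are the flange's). Camera axes: x right, y down, z forward; pixel columns grow to the right and rows downward; lengths in m; the calibration is good to about 2 mm. A picture is of the moment at which its call begins: read the wrist's pose just before it. calibration takes no time and is no camera call.
- job.hand_in(): hands the job in; it is judged then, once.
Trained networks look in the newest picture that a camera, given by its name, has taken for a name from the list of things; names that differ only in an ending like _2 or _b are one class to them, and where a whole thing is asked for, a point or a joint stands for the part that bears it (a point fixed in the world has none). Each returns a list of dicts, best first, with "confidence" (0 to 1); they miss things now and then, are a little off and sometimes report something else, mostly with a low value. They report only what shows in the picture. A call takes as long as a camera call.
- models.search_frame(name, camera): "box" ([centre column, centre row, width, height] in pixels, round what is visible of it).
- models.trace(name, camera): "mask" (384x512 bool, what is visible of it) and "box" ([centre column, centre row, width, height] in pixels, round what is visible of it).
- models.tip_of(name, camera): "pixel" ([column, row] in pixels: a listed point, or the origin of a listed thing).
The state is a dict: "clock": time; "joint_pos": joint angles; "joint_vel": joint speeds; "joint_efforts": joint torques, N m; "position": TCP position; "orientation": TCP orientation; "wrist_force": force on the tool from outside, world axes, zero at the start; "wrist_torque": the same for the moment, N m; "width": opening from 0.0 (shut) to 1.0 (fully open); "finger_force": force on a finger pad.
Only numpy, scipy, OpenCV 4.12 (cv2) and the standard library are available. Lean on these libraries where they do the work, as an engineer would, in place of code of your own. Each camera call takes 0.05 s, during which the arm holds its last target. There are 200 camera calls.

## Task

The blue-capped culture bottle on the shaker is to breathe while it shakes, but its cap is only part of the way down the thread: screw it down (clockwise) until it bottoms out on the neck, then back it off a quarter turn (counter-clockwise). Keep the cap gripped and still at that setting, because a colleague will tape it there: finish while holding it, do not let go. Leave the red-capped bottle's cap, which is already set, and the tape, tube rack and screwdriver on the bench as they are.

Things in the scene. Friction and masses are not known exactly. Their poses are not given: they have to be found in the camera images.
- blue_cap_top (a point): Centre of the top face of the blue cap: ribbed round plastic screw cap on an upright axis, 25 mm high, 54 mm over the ribs (52 mm where the fingers meet it), a white pen tick 14 x 4 mm on top at the rim on its own -x side. This point is 226 mm above the bench when the cap is home, plus 4 mm per turn unscrewed. Below the cap: 40 mm neck, then the shoulder from 11 mm under the rim.
- blue_turn (a joint): How far the blue cap is unscrewed from home, in rad: 0 = bottomed out on the neck (a firm stop), growing counter-clockwise seen from above. Starts between 3.0 and 5.6. The thread runs stiffly (about 0.08 N m) and stays where it is left; the cap drops 4 mm per turn clockwise and rises as much when unscrewed. It does not come off its thread (ends at 7).
- blue_cap: The blue cap itself. Origin on its axis at the centre of its underside, z up; its axes turn with the cap.
- blue_bottle: Amber glass bottle, 70 mm diameter, 142 mm high over the cap, carrying the blue cap; held fast by a four-finger spring clamp (80 mm across, 68 mm high) screwed to the shaker platform, so it cannot turn or move. Origin on its axis at its foot, on the platform, z up. It may stand at any of three places on the platform.
- red_cap_top (a point): Centre of the top face of the red cap, same size and height as the blue one, on the second amber bottle. Bystander, 160 mm or more from the blue cap's axis.
- red_turn (a joint): How far the red cap is unscrewed from fully home, in rad, counter-clockwise positive. It starts near 1.57 (already set a quarter turn open) and must stay between 1.2 and 1.95.
- clamp: An empty four-finger spring clamp like the bottles' ones, 80 mm across and 68 mm high, fixed to the platform. Origin at its foot on the platform.
- shaker: Low orbital shaker, switched off and fixed: white housing on black skirt, stainless drilled platform 300 x 320 mm (x, y) whose top is 80 mm above the bench, and a control strip 43 mm deep in front of it on the -x side, 42 mm high. Origin at the bench under the platform's centre.
- tape: Roll of beige tape lying flat on the bench beside the shaker, 96 mm across, 19 mm high. Loose bystander. Origin at the centre of its underside.
- tube_rack: Orange rack 100 x 160 mm with conical tubes, 114 mm high over the tube caps, standing on the bench beside the shaker. Loose bystander. Origin at the centre of its underside.
- screwdriver: Yellow-handled screwdriver lying on the bench beside the shaker along its own x. Loose bystander. Origin near its middle at the bench.

How it is judged:
On the way:
1. the blue cap is screwed down until it bottoms out (value of joint blue_turn below 0.06 rad), for 0.1 s.
At the end, for the whole second after the job is handed in: Having bottomed out (under 0.06 rad for 0.1 s), the blue cap stands 1.27 to 1.87 rad back from its stop, still, gripped between the fingers (over 4 N, gripper within 15 mm of its axis); red cap at 1.2 to 1.95 rad; tape, rack and screwdriver within 20 mm of their starts (value of joint blue_turn between 1.27 and 1.87 rad and velocity of joint blue_turn between -0.05 and 0.05 rad/s and contact force between the fingers and blue_cap above 4 N and horizontal distance between the grasp point and blue_cap_top below 0.015 m and height (world z) of blue_cap_top between 0.222 and 0.232 m and value of joint red_turn between 1.2 and 1.95 rad and distance of each of tape, tube_rack, screwdriver from where it was at the start of the episode below 0.02 m); the arm keeps its last pose, push and grip.
It fails at once if the red bottle's cap is turned (value of joint red_turn below 1.2 rad or value of joint red_turn above 1.95 rad).
It fails at once if the tape, the tube rack or the screwdriver is knocked more than 30 mm away (distance of any of tape, tube_rack, screwdriver from where it was at the start of the episode above 0.03 m).
It also fails if it takes over 67 s, if anything falls off the work surface, if the arm or the gripper's body presses on something with over 40 N, if the wrist force passes 120 N, or if a joint passes its speed limit or range.

## Working session

There is one attempt and no reset: what is moved stays moved. The work goes in short steps, Python scripts to look and compute and a shell command to move; the robot and the scene stay as the last step left them, time stands still between calls to the robot, and variables do not carry over. Pictures are saved under pics/ and viewed, at most 10 in all, crops included, and the job is handed in when it is done.

```bash
mkdir -p pics
cat > h.py <<'E'
import numpy as np,cv2
from rig import telemetry,eyes,job,models
def ray(cam,px):
    c=eyes.calibration(cam);K=np.array(c["camera_matrix"]);T=np.array(c["extrinsics"])
    d=T[:3,:3]@np.linalg.inv(K)@np.array([px[0],px[1],1.]);return T[:3,3],d
def atz(cam,px,z):
    o,d=ray(cam,px);return o+d*(z-o[2])/d[2]
def save(im,n): cv2.imwrite("pics/"+n,cv2.cvtColor(im,cv2.COLOR_RGB2BGR))
E
python3 - <<'E'
from h import *
s=telemetry.read_state();print(s)
ims=[]
for c in("top","scene"):
    im=eyes.camera(c);save(im,c+"1.png");print(c,np.round(eyes.calibration(c)["extrinsics"],3).tolist())
    for n,z in(("blue_cap_top",.228),("red_cap_top",.227),("clamp",.08),("tape",0),("tube_rack",0),("screwdriver",0)):
        for r in models.tip_of(n,c)[:2]: print(c,n,np.round(r["pixel"],1),round(r["confidence"],2),atz(c,r["pixel"],z).round(3))
E
```

```text
{'clock': 0.0, 'joint_pos': array([ 1.12630553,  0.31174453,  0.01397187,  1.51309989, -0.00438146,
        1.31919878, -0.02722839]), 'joint_vel': array([ 0.00039189,  0.0004549 , -0.00083686,  0.0007238 , -0.00092631,
       -0.00015323,  0.00113456]), 'joint_efforts': array([-9.66281405e-04, -3.79918563e+01,  1.45275397e-01, -2.30593801e+01,
        1.22204630e-02,  1.36058449e-02, -4.91346142e-06]), 'position': array([ 0.21528698, -0.50523381,  0.20549347]), 'orientation': array([-1.17330038e-03,  9.79780481e-01,  2.00071849e-01, -2.95883792e-04]), 'wrist_force': array([ 0.67241384, -0.62099107,  0.40202426]), 'wrist_torque': array([-0.03355073, -0.02810462, -0.01156118]), 'finger_force': 0.0, 'width': 1.0035115292347225}
top [[-0.019, -0.987, 0.158, 0.373], [-0.999, 0.024, 0.029, 0.024], [-0.033, -0.158, -0.987, 1.309], [0.0, 0.0, 0.0, 1.0]]
top blue_cap_top [219.4 202.8] 0.93 [0.507 0.14  0.228]
top red_cap_top [285.4 197.2] 0.81 [ 0.516 -0.011  0.227]
top clamp [253.1 152.6] 0.86 [0.656 0.066 0.08 ]
top clamp [216.4 200.1] 0.74 [0.532 0.164 0.08 ]
top tape [361.7 183.6] 0.85 [ 0.579 -0.229  0.   ]
top tube_rack [150.7 187.4] 0.67 [0.583 0.356 0.   ]
top tube_rack [289.2 201.7] 0.28 [ 0.534 -0.028  0.   ]
top screwdriver [328.4 158.9] 0.74 [ 0.651 -0.141  0.   ]
scene [[-0.699, 0.51, -0.5, 1.024], [0.714, 0.483, -0.506, 0.492], [-0.017, -0.712, -0.702, 0.807], [0.0, 0.0, 0.0, 1.0]]
scene blue_cap_top [309.3 187.8] 0.71 [0.504 0.136 0.228]
scene red_cap_top [259.5 162. ] 0.85 [ 0.514 -0.013  0.227]
scene clamp [244.8 250.4] 0.98 [0.655 0.072 0.08 ]
scene tape [194.4 196.8] 0.87 [ 0.578 -0.239  0.   ]
scene tube_rack [350.7 322.9] 0.74 [0.592 0.352 0.   ]
scene screwdriver [194.6 224.4] 0.75 [ 0.65  -0.148  0.   ]
```

Run:
```python
import cv2
a=cv2.imread("pics/top1.png")
b=cv2.resize(a[110:290,100:400],None,fx=2.6,fy=2.6,interpolation=cv2.INTER_CUBIC)
cv2.imwrite("pics/topcrop.png",b)
```

```text
(no output)
```

View pics/topcrop.png

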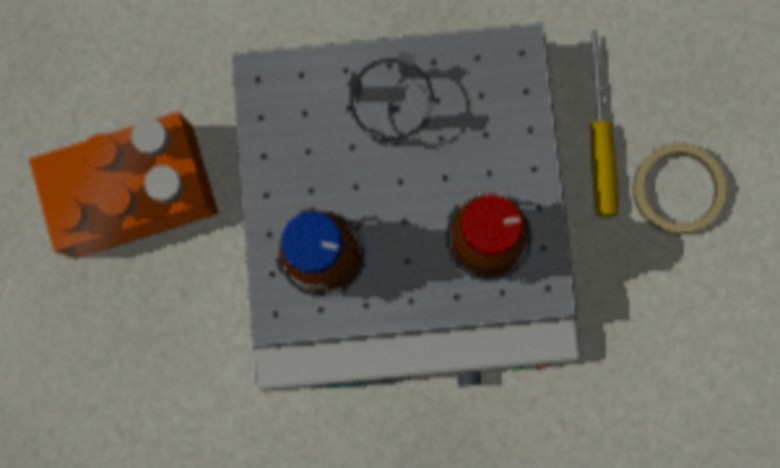

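View pics/scene1.png

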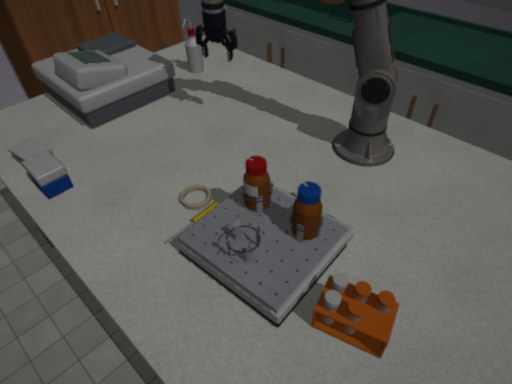

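The blue cap is at about (0.506, 0.138), near crop pixel (311,241), with its tick pointing towards -y. The red cap is 150 mm to its right, the clamp sits behind, and the bystanders are well clear. I'll lift and travel to above the blue cap.

```bash
python3 -m pendant '[{"tz":-40},{"tz":-40},{"tz":-40}]' 1
python3 -m pendant '[{"tx":26,"ty":-24},{"tx":26,"ty":-24},{"tx":26,"ty":-24},{"tx":26,"ty":-24},{"tx":26,"ty":-24},{"tx":26,"ty":-24},{"tx":26,"ty":-24},{"tx":26,"ty":-24},{"tx":26,"ty":-24},{"tx":26,"ty":-24},{"tx":26,"ty":-24},{"tx":26,"ty":-24},{"tx":26,"ty":-24},{"tx":26,"ty":-24},{"tx":26,"ty":-24},{"tx":26,"ty":-24},{"tx":26,"ty":-24},{"tx":26,"ty":-24},{"tx":26,"ty":-24},{"tx":26,"ty":-22}]'
cat >> h.py <<'E'
from scipy.spatial.transform import Rotation as Ro
def wrist(n=3,z=.2285,name=None,w=True):
    c=eyes.calibration("wrist");K=np.array(c["camera_matrix"]);X=np.array(c["tool_from_camera"])
    s=telemetry.read_state();q=s["orientation"];R=Ro.from_quat([q[1],q[2],q[3],q[0]]).as_matrix()
    im=eyes.camera("wrist")
    if name: save(im,name)
    r=models.tip_of("blue_cap_top","wrist")
    for k in r[:n]:
        p=k["pixel"];d=R@X[:3,:3]@np.linalg.inv(K)@np.array([p[0],p[1],1.]);o=s["position"]+R@X[:3,3]
        t=o+d*(z-o[2])/d[2]
        print("cap",np.round(p,1),round(k["confidence"],2),t.round(4),"tool mm",(R.T@(t-s["position"])*1000).round(1))
    return im
def st():
    s=telemetry.read_state();q=s["orientation"];R=Ro.from_quat([q[1],q[2],q[3],q[0]]).as_matrix()
    print(round(s["clock"],2),"pos",s["position"].round(4),"yawx",np.degrees(np.arctan2(R[1,0],R[0,0])).round(1),"tilt",R[:,2].round(3),"j",s["joint_pos"].round(2),"F",s["wrist_force"].round(1),"T",s["wrist_torque"].round(2),"w",round(s["width"],3),round(s["finger_force"],1))
E
python3 - <<'E'
from h import *
st();wrist(name="w1.png")
E
```

```text
0.7 pos [ 0.2156 -0.506   0.2066] yawx 23.1 tilt [ 0. -0. -1.] j [ 1.13  0.31  0.01  1.51 -0.    1.32 -0.03] F [ 0.2  0.8 -0.1] T [ 0.    0.   -0.02] w 1.002 0.0$[0]: bad value
$[0]: bad value
```

```bash
python3 -m pendant '[{"tx":0,"ty":0,"tz":-40,"turn":0},{"tx":0,"ty":0,"tz":-40,"turn":0},{"tx":0,"ty":0,"tz":-40,"turn":0}]' 1
```

```text
clock: 1.1
position: [0.2155, -0.5056, 0.3279]
orientation: [-0.0, 0.98, 0.2, -0.0]
wrist_force: [1.7, -0.4, 0.0]
width: 0.999
finger_force: 0.0
```

```bash
python3 -m pendant '[{"tx":26,"ty":-24,"tz":0,"turn":0},{"tx":26,"ty":-24,"tz":0,"turn":0},{"tx":26,"ty":-24,"tz":0,"turn":0},{"tx":26,"ty":-24,"tz":0,"turn":0},{"tx":26,"ty":-24,"tz":0,"turn":0},{"tx":26,"ty":-24,"tz":0,"turn":0},{"tx":26,"ty":-24,"tz":0,"turn":0},{"tx":26,"ty":-24,"tz":0,"turn":0},{"tx":26,"ty":-24,"tz":0,"turn":0},{"tx":26,"ty":-24,"tz":0,"turn":0},{"tx":26,"ty":-24,"tz":0,"turn":0},{"tx":26,"ty":-24,"tz":0,"turn":0},{"tx":26,"ty":-24,"tz":0,"turn":0},{"tx":26,"ty":-24,"tz":0,"turn":0},{"tx":26,"ty":-24,"tz":0,"turn":0},{"tx":26,"ty":-24,"tz":0,"turn":0},{"tx":26,"ty":-24,"tz":0,"turn":0},{"tx":26,"ty":-24,"tz":0,"turn":0},{"tx":26,"ty":-24,"tz":0,"turn":0},{"tx":26,"ty":-22,"tz":0,"turn":0}]'
python3 - <<'E'
from h import *
st();wrist(name="w1.png")
E
```

```text
clock: 3.1
position: [0.507, 0.139, 0.3267]
orientation: [0.0, 0.98, 0.2, 0.0]
wrist_force: [-0.0, 0.0, 0.5]
width: 1.001
finger_force: 0.0
3.1 pos [0.507  0.139  0.3267] yawx 23.1 tilt [ 0.  0. -1.] j [ 0.18  0.29 -0.66  1.31  0.17  1.6  -1.61] F [-0.   0.   0.5] T [ 0.03 -0.01 -0.04] w 1.001 0.0
cap [251.3 183.3] 0.77 [0.5082 0.1434 0.2285] tool mm [ 2.7 -3.6 98.2]
```

View pics/w1.png

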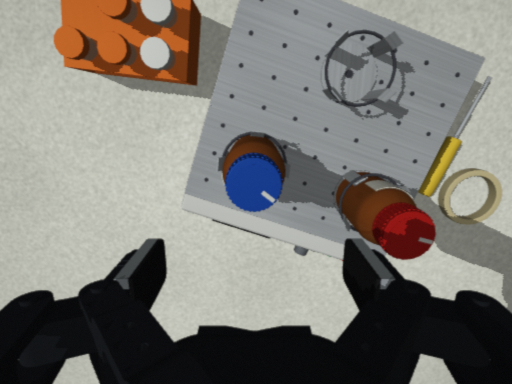

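The cap is at pixel (253,182), between the finger lines. I'll apply the small correction, then turn to see which way joint 7 winds.

```bash
python3 -m pendant '[{"tx":2.5,"ty":-3.5,"tz":0,"turn":0},{"tx":0,"ty":0,"tz":0,"turn":-1},{"tx":0,"ty":0,"tz":0,"turn":-1},{"tx":0,"ty":0,"tz":0,"turn":-1},{"tx":0,"ty":0,"tz":0,"turn":-1}]'
python3 - <<'E'
from h import *
st();wrist()
E
```

```text
clock: 3.7
position: [0.5076, 0.1399, 0.3269]
orientation: [0.001, 0.886, 0.464, -0.0]
wrist_force: [0.8, -0.1, 0.5]
width: 0.995
finger_force: 0.0
3.7 pos [0.5076 0.1399 0.3269] yawx 55.2 tilt [ 0.001 -0.002 -1.   ] j [ 0.24  0.31 -0.75  1.3   0.21  1.61 -1.08] F [ 0.8 -0.1  0.5] T [ 0.02  0.03 -0.01] w 0.995 0.0
cap [253.9 187.3] 0.87 [0.5067 0.1395 0.2285] tool mm [-0.7 -0.6 98.4]
```

```bash
python3 -m pendant '[{"tx":0,"ty":0,"tz":0,"turn":-1},{"tx":0,"ty":0,"tz":0,"turn":-1},{"tx":0,"ty":0,"tz":0,"turn":-1},{"tx":0,"ty":0,"tz":0,"turn":-1},{"tx":0,"ty":0,"tz":0,"turn":-1},{"tx":0,"ty":0,"tz":0,"turn":-1},{"tx":0,"ty":0,"tz":0,"turn":-1},{"tx":0,"ty":0,"tz":0,"turn":-1},{"tx":0,"ty":0,"tz":0,"turn":-1},{"tx":0,"ty":0,"tz":0,"turn":-1},{"tx":0,"ty":0,"tz":0,"turn":-1},{"tx":0,"ty":0,"tz":0,"turn":-1},{"tx":0,"ty":0,"tz":0,"turn":-1},{"tx":0,"ty":0,"tz":0,"turn":-1},{"tx":0,"ty":0,"tz":0,"turn":-1},{"tx":0,"ty":0,"tz":0,"turn":-1},{"tx":0,"ty":0,"tz":0,"turn":-1},{"tx":0,"ty":0,"tz":0,"turn":-1},{"tx":0,"ty":0,"tz":0,"turn":-1},{"tx":0,"ty":0,"tz":0,"turn":-1}]'
python3 - <<'E'
from h import *
st();wrist()
E
```

```text
clock: 5.8
position: [0.5077, 0.1405, 0.3265]
orientation: [-0.0, -0.301, 0.953, -0.001]
wrist_force: [-0.4, -0.1, 0.1]
width: 1.006
finger_force: 0.0
5.8 pos [0.5077 0.1405 0.3265] yawx -144.9 tilt [ 0.    -0.002 -1.   ] j [ 0.49  0.46 -1.23  1.3   0.43  1.67  1.53] F [-0.4 -0.1  0.1] T [-0.02  0.04  0.05] w 1.006 0.0
cap [255.6 184.6] 0.9 [0.5065 0.1422 0.2285] tool mm [-0.1  2.1 98. ]
```

```bash
python3 -m pendant '[{"tx":0,"ty":1.3,"tz":18,"turn":0},{"tx":0,"ty":0,"tz":20,"turn":0},{"tx":0,"ty":0,"tz":20,"turn":0},{"tx":0,"ty":0,"tz":20,"turn":0},{"tx":0,"ty":0,"tz":20,"turn":0},{"tx":0,"ty":0,"tz":16,"turn":0},{"tx":0,"ty":0,"tz":10,"turn":0},{"tx":0,"ty":0,"tz":6,"turn":0},{"tx":0,"ty":0,"tz":0,"turn":0}]'
python3 - <<'E'
from h import *
st();wrist(name="w2.png")
E
```

```text
clock: 6.8
position: [0.5066, 0.1424, 0.1962]
orientation: [-0.0, -0.3, 0.954, -0.0]
wrist_force: [0.1, -0.3, 0.6]
width: 1.001
finger_force: 0.0
6.8 pos [0.5066 0.1424 0.1962] yawx -145.0 tilt [-0.001 -0.001 -1.   ] j [ 0.51  0.52 -1.19  1.56  0.49  1.39  1.46] F [ 0.1 -0.3  0.6] T [ 0.02 -0.01 -0.01] w 1.001 0.0
cap [248.1 249.9] 0.66 [0.5082 0.1407 0.2285] tool mm [ -0.3  -2.3 -32.3]
```

View pics/w2.png

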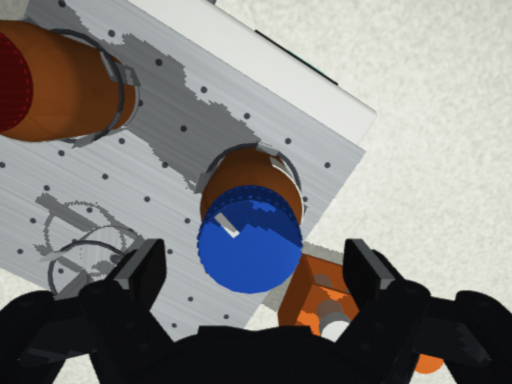

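The cap is centred between the fingers at (250,245), with the tick at (228,224). I'll close on it now.

```bash
python3 -m pendant '[{"tx":0,"ty":0,"tz":0,"turn":0},{"tx":0,"ty":0,"tz":0,"turn":0},{"tx":0,"ty":0,"tz":0,"turn":0},{"tx":0,"ty":0,"tz":0,"turn":0},{"tx":0,"ty":0,"tz":0,"turn":0},{"tx":0,"ty":0,"tz":0,"turn":0},{"tx":0,"ty":0,"tz":0,"turn":0},{"tx":0,"ty":0,"tz":0,"turn":0}]' 0.3 40
python3 - <<'E'
from h import *
st()
E
```

```text
clock: 7.7
position: [0.5089, 0.141, 0.1982]
orientation: [0.002, -0.3, 0.954, -0.002]
wrist_force: [0.3, -3.2, 5.2]
width: 0.574
finger_force: 40.2
7.7 pos [0.5089 0.141  0.1982] yawx -145.1 tilt [ 0.004 -0.003 -1.   ] j [ 0.51  0.52 -1.19  1.56  0.49  1.4   1.46] F [ 0.3 -3.2  5.2] T [-0.91 -0.28  0.06] w 0.574 40.2
```

```bash
python3 -m pendant '[{"tx":0,"ty":-1,"tz":-1,"turn":0.5},{"tx":0,"ty":-1,"tz":0,"turn":0.9},{"tx":0,"ty":0,"tz":0.08,"turn":0.9},{"tx":0,"ty":0,"tz":0.08,"turn":0.9},{"tx":0,"ty":0,"tz":0.08,"turn":0.9}]'
python3 - <<'E'
from h import *
st();wrist(name="w3.png")
E
```

```text
clock: 8.2
position: [0.5091, 0.1398, 0.1981]
orientation: [0.001, -0.017, 1.0, -0.001]
wrist_force: [0.4, -1.9, 1.6]
width: 0.572
finger_force: 41.6
8.2 pos [0.5091 0.1398 0.1981] yawx -178.1 tilt [ 0.003 -0.002 -1.   ] j [ 0.45  0.45 -1.05  1.56  0.4   1.36  0.96] F [ 0.4 -1.9  1.6] T [-0.67 -0.29  0.12] w 0.572 41.6
cap [253.1 245.3] 0.79 [0.5072 0.1404 0.2285] tool mm [  1.8   0.5 -30.5]
```

View pics/w3.png

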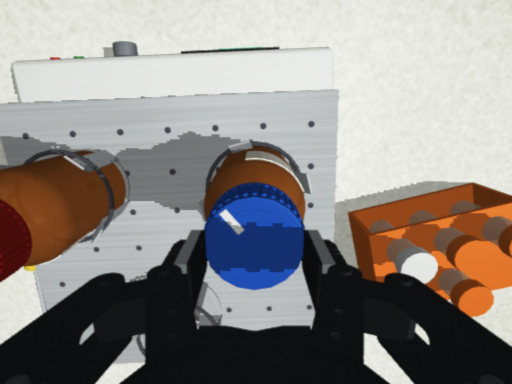

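The tick is at (231,221), so it keeps its place in the gripper and the cap turns with the tool. Continue.

```bash
python3 -m pendant '[{"tx":0,"ty":0,"tz":0.08,"turn":0.9},{"tx":0,"ty":0,"tz":0.08,"turn":0.9},{"tx":0,"ty":0,"tz":0.08,"turn":0.9},{"tx":0,"ty":0,"tz":0.08,"turn":0.9},{"tx":0,"ty":0,"tz":0.08,"turn":0.9},{"tx":0,"ty":0,"tz":0.08,"turn":0.9},{"tx":0,"ty":0,"tz":0.08,"turn":0.9},{"tx":0,"ty":0,"tz":0.08,"turn":0.9},{"tx":0,"ty":0,"tz":0.08,"turn":0.9},{"tx":0,"ty":0,"tz":0.08,"turn":0.9},{"tx":0,"ty":0,"tz":0.08,"turn":0.9},{"tx":0,"ty":0,"tz":0.08,"turn":0.9},{"tx":0,"ty":0,"tz":0.08,"turn":0.9},{"tx":0,"ty":0,"tz":0.08,"turn":0.9}]'
python3 - <<'E'
from h import *
st()
E
```

```text
clock: 9.7
position: [0.5069, 0.1381, 0.1967]
orientation: [0.001, 0.759, 0.651, -0.003]
wrist_force: [-3.3, -6.3, 6.4]
width: 0.574
finger_force: 42.3
9.7 pos [0.5069 0.1381 0.1967] yawx 81.3 tilt [-0.003 -0.006 -1.   ] j [ 0.21  0.34 -0.68  1.57  0.22  1.31 -0.64] F [-3.3 -6.3  6.4] T [-1.33  0.86  0.09] w 0.574 42.3
```

```bash
python3 -m pendant '[{"tx":-1.5,"ty":-0.5,"tz":-0.7,"turn":0.5},{"tx":0,"ty":0,"tz":0.06,"turn":0.7},{"tx":0,"ty":0,"tz":0.06,"turn":0.7},{"tx":0,"ty":0,"tz":0.06,"turn":0.7},{"tx":0,"ty":0,"tz":0.06,"turn":0.7},{"tx":0,"ty":0,"tz":0.06,"turn":0.7},{"tx":0,"ty":0,"tz":0.06,"turn":0.7},{"tx":0,"ty":0,"tz":0.06,"turn":0.7}]'
python3 - <<'E'
from h import *
st()
E
```

```text
clock: 10.5
position: [0.5056, 0.1387, 0.1964]
orientation: [0.001, 0.945, 0.327, -0.002]
wrist_force: [-2.9, -3.5, 3.0]
width: 0.572
finger_force: 41.9
10.5 pos [0.5056 0.1387 0.1964] yawx 38.2 tilt [-0.004 -0.002 -1.   ] j [ 0.12  0.31 -0.54  1.58  0.17  1.3  -1.35] F [-2.9 -3.5  3. ] T [-0.61  0.64  0.1 ] w 0.572 41.9
```

```bash
python3 -m pendant '[{"tx":-1,"ty":0,"tz":0,"turn":0.7},{"tx":0,"ty":0,"tz":0.06,"turn":0.7},{"tx":0,"ty":0,"tz":0.06,"turn":0.7},{"tx":0,"ty":0,"tz":0.06,"turn":0.7},{"tx":0,"ty":0,"tz":0.06,"turn":0.7},{"tx":0,"ty":0,"tz":0.06,"turn":0.7}]'
python3 - <<'E'
from h import *
st()
E
python3 -m pendant '[{"tx":0,"ty":0,"tz":0.06,"turn":0.7},{"tx":0,"ty":0,"tz":0.06,"turn":0.7},{"tx":0,"ty":0,"tz":0.06,"turn":0.7},{"tx":0,"ty":0,"tz":0.06,"turn":0.7}]' >/dev/null
python3 - <<'E'
from h import *
st();wrist(name="w4.png")
E
```

```text
clock: 11.1
position: [0.5052, 0.1398, 0.1961]
orientation: [-0.0, 0.999, 0.041, -0.001]
wrist_force: [-1.7, -0.8, 2.5]
width: 0.577
finger_force: 41.7
11.1 pos [0.5052 0.1398 0.1961] yawx 4.7 tilt [-0.002  0.    -1.   ] j [ 0.05  0.3  -0.45  1.58  0.13  1.29 -1.91] F [-1.7 -0.8  2.5] T [-0.08  0.32  0.13] w 0.577 41.7
11.5 pos [0.5053 0.1405 0.1958] yawx -17.7 tilt [-0.002  0.001 -1.   ] j [-0.    0.29 -0.38  1.59  0.11  1.29 -2.28] F [-0.9 -0.9  1.3] T [0.19 0.24 0.13] w 0.575 41.6
cap [253.1 245.9] 0.92 [0.5085 0.1412 0.2285] tool mm [  2.8  -1.6 -32.7]
```

View pics/w4.png

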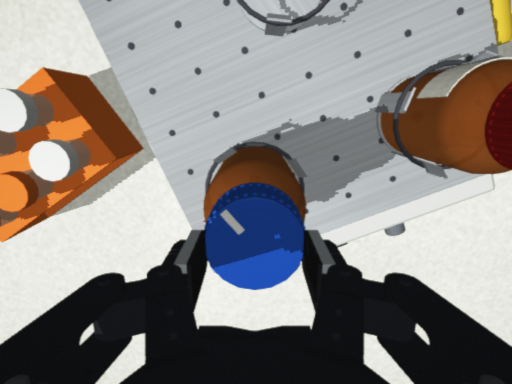

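The tick is still at (232,222), so there's no slip and the stop isn't reached yet (4.06 rad turned so far).

```bash
python3 -m pendant '[{"tx":0,"ty":0,"tz":0.06,"turn":0.7},{"tx":0,"ty":0,"tz":0.06,"turn":0.7},{"tx":0,"ty":0,"tz":0.06,"turn":0.7},{"tx":0,"ty":0,"tz":0.06,"turn":0.7}]' >/dev/null
python3 - <<'E'
from h import *
st()
E
python3 -m pendant '[{"tx":0,"ty":0,"tz":0.06,"turn":0.7},{"tx":0,"ty":0,"tz":0.06,"turn":0.7}]' >/dev/null
python3 - <<'E'
from h import *
st()
E
```

```text
12.0 pos [0.5058 0.1411 0.1956] yawx -40.0 tilt [-0.001  0.002 -1.   ] j [-0.05  0.29 -0.33  1.59  0.09  1.28 -2.65] F [-1.6  0.9 -0.2] T [0.42 0.13 0.09] w 0.575 41.6
12.2 pos [0.506  0.1413 0.1955] yawx -51.2 tilt [-0.     0.003 -1.   ] j [-0.07  0.28 -0.3   1.59  0.08  1.28 -2.84] F [-0.1  1.6 -0.6] T [ 0.52 -0.04  0.14] w 0.577 41.5
```

At 4.65 rad turned and joint 7 is near its limit, so I'll release, wind back 136° and regrasp.

```bash
python3 -m pendant '[{"tx":0,"ty":0,"tz":0,"turn":0},{"tx":0,"ty":0,"tz":0,"turn":0},{"tx":0,"ty":0,"tz":0,"turn":0},{"tx":0,"ty":0,"tz":0,"turn":0},{"tx":0,"ty":0,"tz":0,"turn":0}]' 1
python3 -m pendant '[{"tx":0,"ty":0,"tz":0,"turn":-1},{"tx":0,"ty":0,"tz":0,"turn":-1},{"tx":0,"ty":0,"tz":0,"turn":-1},{"tx":0,"ty":0,"tz":0,"turn":-1},{"tx":0,"ty":0,"tz":0,"turn":-1},{"tx":0,"ty":0,"tz":0,"turn":-1},{"tx":0,"ty":0,"tz":0,"turn":-1},{"tx":0,"ty":0,"tz":0,"turn":-1},{"tx":0,"ty":0,"tz":0,"turn":-1},{"tx":0,"ty":0,"tz":0,"turn":-1},{"tx":0,"ty":0,"tz":0,"turn":-1},{"tx":0,"ty":0,"tz":0,"turn":-1},{"tx":0,"ty":0,"tz":0,"turn":-1},{"tx":0,"ty":0,"tz":0,"turn":-1},{"tx":0,"ty":0,"tz":0,"turn":-1},{"tx":0,"ty":0,"tz":0,"turn":-1},{"tx":0,"ty":0,"tz":0,"turn":-1},{"tx":0,"ty":0,"tz":0,"turn":0}]' >/dev/null
python3 - <<'E'
from h import *
st();wrist(name="w5.png")
E
```

```text
clock: 12.7
position: [0.5064, 0.139, 0.1956]
orientation: [0.0, 0.902, -0.433, 0.0]
wrist_force: [-0.1, 0.1, -0.0]
width: 0.999
finger_force: 0.0
14.5 pos [0.5064 0.139  0.1956] yawx 84.7 tilt [-0.  0. -1.] j [ 0.22  0.34 -0.68  1.58  0.22  1.3  -0.58] F [ 0.  -0.3 -0.1] T [ 0.05  0.06 -0.01] w 1.0 0.0
cap [252.9 246.9] 0.93 [0.5063 0.1426 0.2285] tool mm [  3.5  -0.5 -32.9]
```

View pics/w5.png

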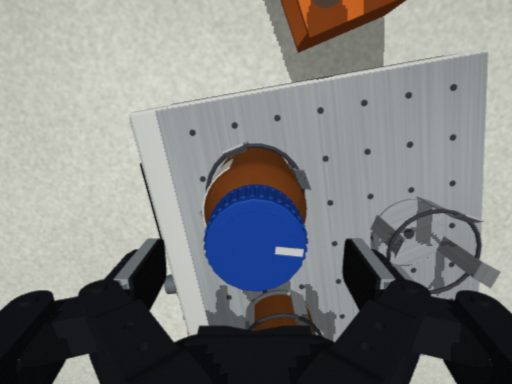

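The fingers are open and clear of the cap, which is centred at (254,240) with the tick at (290,251). Regrasp, then continue.

```bash
python3 -m pendant '[{"tx":2,"ty":0,"tz":-0.5,"turn":0},{"tx":0,"ty":0,"tz":0,"turn":0},{"tx":0,"ty":0,"tz":0,"turn":0},{"tx":0,"ty":0,"tz":0,"turn":0},{"tx":0,"ty":0,"tz":0,"turn":0},{"tx":0,"ty":0,"tz":0,"turn":0},{"tx":0,"ty":0,"tz":0,"turn":0},{"tx":0,"ty":0,"tz":0,"turn":0}]' 0.3 40
python3 - <<'E'
from h import *
st()
E
python3 -m pendant '[{"tx":0,"ty":0,"tz":0.03,"turn":0.5},{"tx":0,"ty":0,"tz":0.03,"turn":0.5},{"tx":0,"ty":0,"tz":0.03,"turn":0.5},{"tx":0,"ty":0,"tz":0.03,"turn":0.5}]' >/dev/null
python3 - <<'E'
from h import *
st()
E
python3 -m pendant '[{"tx":0,"ty":0,"tz":0.03,"turn":0.5},{"tx":0,"ty":0,"tz":0.03,"turn":0.5},{"tx":0,"ty":0,"tz":0.03,"turn":0.5}]' >/dev/null
python3 - <<'E'
from h import *
st()
E
```

```text
clock: 15.4
position: [0.5073, 0.1415, 0.197]
orientation: [0.001, 0.739, 0.673, 0.001]
wrist_force: [0.1, 0.3, 5.3]
width: 0.566
finger_force: 40.9
15.4 pos [0.5073 0.1415 0.197 ] yawx 84.7 tilt [ 0.002  0.001 -1.   ] j [ 0.22  0.34 -0.68  1.57  0.22  1.3  -0.59] F [0.1 0.3 5.3] T [-0.01 -0.08 -0.01] w 0.566 40.9
15.8 pos [0.5078 0.1413 0.1969] yawx 68.5 tilt [ 0.003  0.001 -1.   ] j [ 0.18  0.33 -0.63  1.57  0.2   1.3  -0.85] F [ 0.4 -0.4  5.1] T [-0.03 -0.34  0.09] w 0.567 40.7
16.1 pos [0.5113 0.1419 0.1977] yawx 56.7 tilt [ 0.011  0.001 -1.   ] j [ 0.15  0.32 -0.59  1.57  0.19  1.29 -1.05] F [13.1 -6.1 19.4] T [-0.71 -1.97 -0.03] w 0.504 24.1
```

Run:
```python
from h import *
st();wrist(name="w6.png");st()
```

```text
16.1 pos [0.5113 0.1419 0.1977] yawx 56.7 tilt [ 0.011  0.001 -1.   ] j [ 0.15  0.32 -0.59  1.57  0.19  1.29 -1.05] F [13.1 -6.1 19.4] T [-0.71 -1.97 -0.03] w 0.504 24.1
cap [247.8 254.4] 0.63 [0.507  0.1425 0.2285] tool mm [ -1.7  -3.6 -30.9]
cap [430.  346.1] 0.62 [0.5604 0.0394 0.2285] tool mm [-58.4  97.6 -30.4]
16.2 pos [0.5168 0.1375 0.2005] yawx 56.4 tilt [ 0.022 -0.003 -1.   ] j [ 0.16  0.32 -0.59  1.57  0.2   1.29 -1.05] F [16.8 -9.9 13.2] T [-2.05 -3.66  0.1 ] w 0.323 32.6
```

View pics/w6.png

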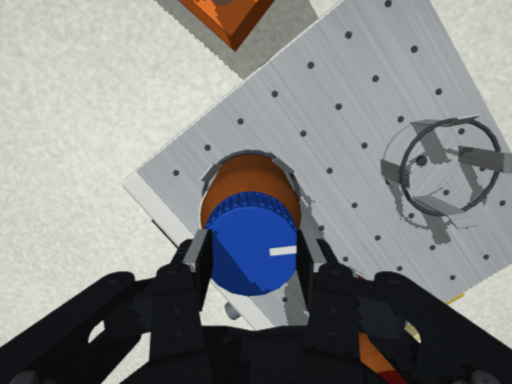

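```bash
python3 -m pendant '[{"tx":0,"ty":0,"tz":0,"turn":0},{"tx":0,"ty":0,"tz":0,"turn":0},{"tx":0,"ty":0,"tz":0,"turn":0},{"tx":0,"ty":0,"tz":0,"turn":0},{"tx":0,"ty":0,"tz":0,"turn":0},{"tx":0,"ty":0,"tz":0,"turn":0}]' 1
python3 - <<'E'
from h import *
st();wrist(name="w7.png");
eyes.camera("top")
for n in("blue_cap_top","red_cap_top"):
  for r in models.tip_of(n,"top")[:2]: print(n,r["pixel"],r["confidence"],atz("top",r["pixel"],.227))
E
```

```text
clock: 16.8
position: [0.5059, 0.1413, 0.1952]
orientation: [-0.0, 0.88, 0.475, -0.001]
wrist_force: [-0.2, 0.8, -0.4]
width: 1.0
finger_force: 0.0
16.8 pos [0.5059 0.1413 0.1952] yawx 56.7 tilt [-0.002 -0.    -1.   ] j [ 0.15  0.32 -0.59  1.58  0.19  1.3  -1.05] F [-0.2  0.8 -0.4] T [0.   0.02 0.01] w 1.0 0.0
cap [258.1 250.7] 0.71 [0.5081 0.1418 0.2285] tool mm [  1.6   1.5 -33.3]
cap [426.9 157.1] 0.42 [0.5973 0.1388 0.2285] tool mm [ 48.1  77.7 -33.4]
red_cap_top [286.6, 197.0] 0.78 [ 0.51659984 -0.01360349  0.227     ]
```

View pics/w7.png

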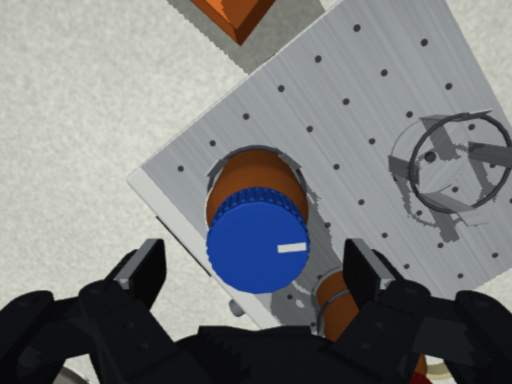

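The grip slipped. The cap looks unharmed at (258,240), with its tick at (292,247). I'll measure the tick's world angle in the saved pictures to see how far the cap really turned.

```bash
cat >> h.py <<'E'
from rig import eyes as _e
def tick(im,pos,R,z):
    """world angle (deg) of tick about cap centre, from blue mask + white blob on the plane z"""
    c=_e.calibration("wrist");K=np.array(c["camera_matrix"]);X=np.array(c["tool_from_camera"])
    def w(p):
        d=R@X[:3,:3]@np.linalg.inv(K)@np.array([p[0],p[1],1.]);o=pos+R@X[:3,3];return (o+d*(z-o[2])/d[2])[:2]
    hsv=cv2.cvtColor(im,cv2.COLOR_RGB2HSV);H,S,V=cv2.split(hsv)
    blue=((H>105)&(H<128)&(S>140)&(V>60)).astype(np.uint8);blue[:, :170]=0;blue[:,340:]=0;blue[:160]=0
    n,l,s,_=cv2.connectedComponentsWithStats(blue);k=1+np.argmax(s[1:,4]);m=(l==k).astype(np.uint8)
    ct,_=cv2.findContours(m,cv2.RETR_EXTERNAL,cv2.CHAIN_APPROX_NONE);hull=cv2.convexHull(max(ct,key=cv2.contourArea))
    hm=cv2.fillConvexPoly(np.zeros_like(m),hull,1)
    wh=((S<90)&(V>100)&(hm>0)).astype(np.uint8);n,l,s,ce=cv2.connectedComponentsWithStats(wh)
    k=1+np.argmax(s[1:,4]);pts=np.argwhere(l==k)[:,::-1]
    W=np.array([w(p) for p in pts]);t=W.mean(0)
    e=np.linalg.svd(W-t,full_matrices=False)[2][0]      # tick's long axis is radial
    x,y,ww,h=cv2.boundingRect(hull)
    cc=w((x+ww/2,y+h-ww/2))                             # top disc: circle at hull's low end
    if e@(t-cc)<0:e=-e
    a=np.degrees(np.arctan2(*(t-cc)[::-1]));b=np.degrees(np.arctan2(e[1],e[0]))
    print("tick px",ce[k].round(0),s[k,4],"centre",cc.round(4),"angle",a.round(1),"axis",b.round(1),"r",np.linalg.norm(t-cc).round(4));return a
def Rz(yaw): a=np.radians(yaw);return np.array([[np.cos(a),np.sin(a),0],[np.sin(a),-np.cos(a),0],[0,0,-1.]])
E
python3 - <<'E'
from h import *
for n,y,p in(("w2",-145,(.5066,.1424,.1962)),("w3",-178.1,(.5091,.1398,.1981)),("w4",-17.7,(.5053,.1405,.1958)),("w5",84.7,(.5064,.139,.1956)),("w6",56.7,(.5113,.1419,.1977)),("w7",56.7,(.5059,.1413,.1952))):
    im=cv2.cvtColor(cv2.imread(f"pics/{n}.png"),cv2.COLOR_BGR2RGB);print(n,y,end=" ");tick(im,np.array(p),Rz(y),.2275)
print(telemetry.read_state()["clock"])
E
```

```text
w2 -145 tick px [226. 225.] 240 centre [0.5035 0.137 ] angle -93.7 axis -105.2 r 0.0144
w3 -178.1 tick px [231. 221.] 236 centre [0.5038 0.1394] angle -130.1 axis -138.0 r 0.0153
w4 -17.7 tick px [232. 222.] 233 centre [0.5114 0.1388] angle 30.2 axis 21.9 r 0.0148
w5 84.7 tick px [289. 251.] 222 centre [0.5075 0.1456] angle -25.7 axis -10.9 r 0.0176
w6 56.7 tick px [283. 250.] 208 centre [0.5098 0.1432] angle -33.9 axis -26.7 r 0.0161
w7 56.7 tick px [292. 247.] 220 centre [0.5103 0.1453] angle -43.0 axis -26.4 r 0.0169
17.05
```

The cap followed the tool exactly for 4.65 rad plus another 15.5° (4.91 rad in all). It then stayed put while the tool went on, which looks like the stop. I'll regrasp slightly higher and firmer, then press gently to confirm.

```bash
python3 -m pendant '[{"tx":0,"ty":1,"tz":-2,"turn":0},{"tx":0,"ty":0,"tz":0,"turn":0},{"tx":0,"ty":0,"tz":0,"turn":0},{"tx":0,"ty":0,"tz":0,"turn":0},{"tx":0,"ty":0,"tz":0,"turn":0},{"tx":0,"ty":0,"tz":0,"turn":0},{"tx":0,"ty":0,"tz":0,"turn":0},{"tx":0,"ty":0,"tz":0,"turn":0}]' 0.4 60 >/dev/null
cat >> h.py <<'E'
def look():
    s=telemetry.read_state();q=s["orientation"];st();im=eyes.camera("wrist")
    return tick(im,s["position"],Ro.from_quat([q[1],q[2],q[3],q[0]]).as_matrix(),.2275)
E
python3 -c 'from h import *;look()'
python3 -m pendant '[{"tx":0,"ty":0,"tz":0,"turn":0.25},{"tx":0,"ty":0,"tz":0,"turn":0.25}]' >/dev/null
python3 -c 'from h import *;look()'
```

```text
17.85 pos [0.5081 0.1418 0.2004] yawx 56.7 tilt [ 0.003  0.001 -1.   ] j [ 0.15  0.32 -0.6   1.57  0.18  1.3  -1.05] F [-1.8 -0.5  9.5] T [0.07 0.54 0.03] w 0.4 4.4
tick px [281. 246.] 105 centre [0.5096 0.1441] angle -40.7 axis -25.1 r 0.0133
18.1 pos [0.5083 0.1417 0.2004] yawx 52.6 tilt [ 0.004  0.001 -1.   ] j [ 0.15  0.32 -0.58  1.57  0.18  1.3  -1.11] F [-1.2 -0.1  8.2] T [-0.05  0.35  0.09] w 0.401 4.2
tick px [280. 245.] 109 centre [0.5099 0.1439] angle -41.3 axis -26.5 r 0.0131
```

The tick is now half hidden, so the fingers are riding over the top of the cap. The grasp was too high, so I'll open, go 12 mm lower and grip again.

```bash
python3 -m pendant '[{"tx":0,"ty":0,"tz":0,"turn":0},{"tx":0,"ty":0,"tz":0,"turn":0},{"tx":0,"ty":0,"tz":0,"turn":0},{"tx":0,"ty":0,"tz":0,"turn":0},{"tx":0,"ty":0,"tz":0,"turn":0},{"tx":0,"ty":0,"tz":4,"turn":0},{"tx":0,"ty":0,"tz":4,"turn":0},{"tx":0,"ty":0,"tz":4,"turn":0},{"tx":0,"ty":0,"tz":0,"turn":0}]' 1 40
python3 -m pendant '[{"tx":0,"ty":0,"tz":0,"turn":0},{"tx":0,"ty":0,"tz":0,"turn":0},{"tx":0,"ty":0,"tz":0,"turn":0},{"tx":0,"ty":0,"tz":0,"turn":0},{"tx":0,"ty":0,"tz":0,"turn":0},{"tx":0,"ty":0,"tz":0,"turn":0},{"tx":0,"ty":0,"tz":0,"turn":0}]' 0.3 40 >/dev/null
python3 -c 'from h import *;look()'
```

```text
clock: 19.05
position: [0.5068, 0.1403, 0.1849]
orientation: [-0.0, 0.896, 0.444, -0.001]
wrist_force: [-0.2, -0.3, -0.0]
width: 0.997
finger_force: 0.0
19.75 pos [0.5078 0.1406 0.1865] yawx 52.7 tilt [ 0.001 -0.    -1.   ] j [ 0.14  0.33 -0.58  1.59  0.19  1.28 -1.12] F [-0.  -0.7  4.2] T [-0.26  0.12 -0.04] w 0.585 41.4
tick px [290. 254.] 247 centre [0.5106 0.1448] angle -42.5 axis -27.0 r 0.0165
```

```bash
python3 -m pendant '[{"tx":0,"ty":0,"tz":0,"turn":0.3},{"tx":0,"ty":0,"tz":0,"turn":0.3},{"tx":0,"ty":0,"tz":0,"turn":0.3}]' >/dev/null
python3 -c 'from h import *;look()'
python3 -m pendant '[{"tx":0,"ty":0,"tz":0,"turn":0.3},{"tx":0,"ty":0,"tz":0,"turn":0.3}]' >/dev/null
python3 -c 'from h import *;look()'
```

```text
20.1 pos [0.5097 0.1423 0.1865] yawx 45.5 tilt [ 0.006  0.003 -1.   ] j [ 0.13  0.33 -0.56  1.59  0.18  1.27 -1.24] F [3.7 2.2 0.9] T [ 0.25 -0.86  0.07] w 0.587 42.5
tick px [288. 253.] 255 centre [0.5112 0.1442] angle -39.4 axis -24.8 r 0.0155
20.35 pos [0.5099 0.142  0.1864] yawx 40.8 tilt [ 0.006  0.002 -1.   ] j [ 0.12  0.32 -0.54  1.59  0.17  1.27 -1.31] F [5.2 0.7 0.4] T [ 0.23 -1.14  0.94] w 0.594 42.4
tick px [288. 252.] 251 centre [0.5115 0.1439] angle -42.4 axis -27.5 r 0.0154
```

Wrist torque is 0.94 N m, against a thread drag of 0.08, and the tick is not moving, so the cap is on its stop. I'll hold there briefly and confirm.

```bash
python3 -m pendant '[{"tx":0,"ty":0,"tz":0,"turn":0.3},{"tx":0,"ty":0,"tz":0,"turn":0},{"tx":0,"ty":0,"tz":0,"turn":0}]' >/dev/null
python3 -c 'from h import *;look();look()'
```

```text
20.7 pos [0.5077 0.1402 0.1862] yawx 38.3 tilt [ 0.001 -0.001 -1.   ] j [ 0.11  0.32 -0.54  1.59  0.17  1.27 -1.35] F [ 0.1 -1.5  5.4] T [-0.29 -0.1  -0.02] w 0.588 43.0
tick px [287. 245.] 261 centre [0.5113 0.1438] angle -39.3 axis -25.4 r 0.0153
20.75 pos [0.5076 0.1402 0.1862] yawx 38.3 tilt [ 0.001 -0.    -1.   ] j [ 0.11  0.32 -0.54  1.59  0.17  1.27 -1.35] F [ 1.1 -1.2  5.1] T [-0.33 -0.05 -0.02] w 0.59 43.0
tick px [287. 245.] 260 centre [0.5113 0.1438] angle -39.3 axis -25.2 r 0.0153
```

The cap slipped stick-slip against the stop, and the home tick axis is about -26°. Now I'll back off 90° counter-clockwise.

```bash
python3 -m pendant '[{"tx":0,"ty":0,"tz":-0.07,"turn":-0.75},{"tx":0,"ty":0,"tz":-0.07,"turn":-0.75},{"tx":0,"ty":0,"tz":-0.07,"turn":-0.75},{"tx":0,"ty":0,"tz":-0.07,"turn":-0.75},{"tx":0,"ty":0,"tz":-0.07,"turn":-0.75},{"tx":0,"ty":0,"tz":-0.07,"turn":-0.75},{"tx":0,"ty":0,"tz":-0.07,"turn":-0.75},{"tx":0,"ty":0,"tz":-0.07,"turn":-0.75},{"tx":0,"ty":0,"tz":-0.07,"turn":-0.75},{"tx":0,"ty":0,"tz":-0.07,"turn":-0.75},{"tx":0,"ty":0,"tz":-0.07,"turn":-0.75},{"tx":0,"ty":0,"tz":-0.07,"turn":-0.75},{"tx":0,"ty":0,"tz":-0.07,"turn":-0.75},{"tx":0,"ty":0,"tz":-0.07,"turn":-0.75},{"tx":0,"ty":0,"tz":-0.07,"turn":-0.75},{"tx":0,"ty":0,"tz":0,"turn":0},{"tx":0,"ty":0,"tz":0,"turn":0}]' >/dev/null
python3 -c 'from h import *;look();wrist(name="w8.png")'
```

```text
22.5 pos [0.5068 0.1403 0.1872] yawx 128.3 tilt [-0.001 -0.001 -1.   ] j [ 0.32  0.39 -0.83  1.59  0.29  1.3   0.11] F [-1.6 -1.5  6.3] T [-0.41  0.23  0.05] w 0.589 43.2
tick px [287. 245.] 259 centre [0.5046 0.1448] angle 49.4 axis 65.1 r 0.0152
cap [253.9 261.7] 0.71 [0.5076 0.1405 0.2285] tool mm [ -0.3   0.7 -41.4]
```

View pics/w8.png

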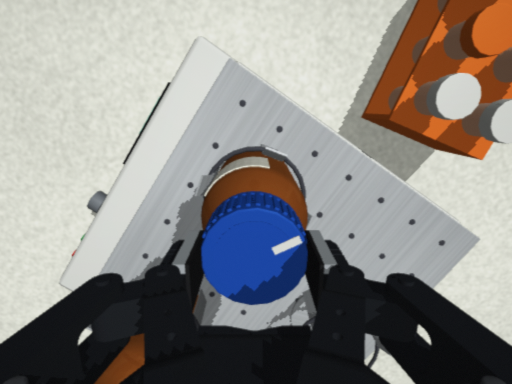

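The cap is gripped firmly at (255,250) with its tick at (287,245). It has turned about 90° back from the stop and is at rest, so I'll hand in.

```bash
python3 -c 'from h import *;print(job.hand_in())'
```

```text
the job is handed in; nothing more can be done
None
```

I screwed the blue cap down to its stop, backed it off about 90° (1.57 rad by the camera), and handed the job in with the cap held still at about 43 N; hand-in gave no verdict.

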